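Start and lock the clamp screw at the bottom of a candle mould's well

TASK

Take the red-handled clamp screw from its stand, lower it into the deep narrow well of the aluminium candle mould, and find its thread start by feel: press it down lightly and turn it anticlockwise from the red marks until it drops into the thread at the bottom. Then turn it clockwise until it is fully home, with its collar down on the mould's top, and let go. Never force it, and leave the stamp, bottle, spool and thermometer where they are.

Things in the scene. Friction and masses are not known exactly. Their poses are not given: they have to be found in the camera images.
- screw_bar (a point): centre of the red bar handle on top of the clamp screw, where it is grasped; bar 46 mm along its x, 12 mm wide along its y, 16 mm high, on a 16 mm thick neck; z is the screw's axis, up. At first the screw hangs upright by its collar in a grey tube stand 88 mm high; lift it 90 mm to clear the stand
- screw_collar (a point): centre of the underside of the screw's dark collar (42 mm across, 6 mm thick), 37 mm below the bar's centre; shank below it 14 mm thick. At home this underside is 0 to 0.5 mm above the mould's top
- screw_lugs (a point): middle of the screw's two thread lugs, 108.5 mm below the bar's centre; they stick out along +x and -x (the bar's direction), 26 mm over both, 5.5 mm wide, 5 mm high
- screw_tip (a point): nose tip of the screw, on its axis, 121 mm below the bar's centre, 10 mm below the lugs' undersides; nose 12 mm thick with a coned end
- clamp_screw: the loose screw as a whole, about 0.18 kg, 129 mm long; origin at its nose tip, z up along its axis, x along the bar. A push over 30 N, or more than about 0.25 N m against the stop, would force its thread; 8 N of push and 0.1 N m are plenty
- mould: fixed aluminium candle mould, 90 (x) x 150 (y) x 95 mm high, origin at the centre of its underside; the wide hole (60 mm) at y = +26 mm is the candle cavity and is not used; the narrow hole (30 mm) at y = -45 mm is the screw's well
- well_mouth (a point): centre of the well's mouth on the mould's top, 95 mm above the table; well 30 mm across, axis z; its x points along the two red marks beside the well
- thread_face (a point): centre of the thread insert's flat upper face, down in the well, 63 mm below the mouth; axes of the mould. It has a 17 mm centre hole and two opposite entry gaps for the lugs. The gaps' line lies somewhere from 0.3 to 0.9 rad anticlockwise (from above) of the red marks and is not measured; lugs pass within about 0.15 rad of it and then drop 8 to 10 mm
- pin_top (a point): top of a sprung pin in the well, 73 mm below the mouth when free, under the nose: 2 N at first contact, 0.5 N more per mm; it lifts the screw out if let go too soon. Clockwise from the gaps' line the lugs run under ramps that fall 2.5 mm (0.35 to 1.05 rad of turn, 2 mm axial play: go down with it), then level to a firm stop at 1.55 rad (1.35 from where an anticlockwise search drops; 1.2 is enough)
- seal_stamp: brass stamp with brown handle, 28 x 28 x 82 mm, standing; origin under its centre; leave alone
- scent_bottle: amber dropper bottle, 36 x 35 x 105 mm, standing; origin under its centre; leave alone
- wick_spool: spool of wick, 52 x 101 x 36 mm; origin under its centre; leave alone
- thermometer: dial thermometer lying flat, 44 x 172 x 11 mm; origin under its centre; leave alone

How it is judged:
By the outcome, as a careful person would: the job done as asked, in the order asked, and still so for the second after the job is handed in, with the robot touching nothing.
It also fails if it takes over 61 s, if anything falls off the work surface, if the arm or the gripper's body presses on something with over 40 N, if the wrist force passes 120 N, or if a joint passes its speed limit or range.

ROBOT

A 6-joint arm with a two-finger parallel gripper is mounted at the origin on a cart in front of the work surface, level with it; the furniture and walls round the work are solid. World frame = base frame: x ahead of the robot, y to its left, z up, the work surface at z = 0. Lengths are in m, angles in rad, forces in N, time in s.
With the tool pointing down it reaches from about 0.35 to 0.8 m from the base axis. Payload 7.3 kg.
Tool frame: the origin (TCP) lies between the finger pads; the fingertips stand 25 mm ahead of it and the grasp point (between the pads) lies 6 mm ahead of it (r.tip_extent is the distance from the TCP to the fingertips, in m); z points along the fingers, y is the direction in which the jaws open and shut (so a half turn about z gives the same grasp; the last joint's range is limited). The gripper opens to 85 mm and grips with 20 to 120 N. Pads are 22 mm wide; open, the fingers measure 114 mm over their backs; the gripper's body (76 mm by 85 mm) begins 54 mm behind the grasp point. The pads swing forward as they close: fully open they stand 13 mm farther back than shut.
Start: joints at [1.043, 0.342, 1.524, -0, 1.275, -0.146], TCP at [0.196, 0.487, 0.256] pointing down, gripper open.
Joint ranges: [-2.53, 2.53], [-0.77, 2.02], [0.04, 2.7], [-1, 4.14], [0.28, 2.66], [-3.11, 3.11]. Speed limits (rad/s): [2.57, 2.57, 3.14, 3.14, 3.14, 3.14].

INTERFACE

Orientations are given as a unit quaternion [x, y, z, w].
In Python, from workcell import r, command_gripper, optics gives the robot as it stands. The module is installed in compiled form; this text tells all that it offers. Calls block until the motion is done:
- r.reach(position, orientation): joint-space move of the TCP to a pose.
- r.move_straight(position, orientation=None, speed=0.15, max_force=None): straight line of the TCP; orientation=None keeps the orientation; speed is the mean speed in m/s. With max_force (N) it stops when the force on the tool has changed by that much, and returns True; else False.
- r.movej(angles): joint-space move.
- command_gripper(opening, force=None): finger opening in m; force is the grip in N (None keeps the last); returns when the fingers have stopped.
- r.hold(seconds).
- r.solve_ik(position, orientation): joint angles nearest the present ones, or None.
- r.read_state(): the state.
- optics.get_image(name): name is "scene" or "side" or "wrist"; returns (picture, depth): 420x560x3 uint8, red, green, blue; 420x560 float32, m along the optical axis (not along the pixel's ray), 0 where there is no reading.
- optics.camera_model(name): a dict with "K" (3x3 intrinsics, pixels), "R" (3x3) and "t" (3): a world point X has camera coordinates R X + t; the wrist camera has in their place "tool_from_camera" (4x4, takes a point from camera to tool coordinates, whose origin is the TCP and whose axes are the flange's). Camera axes: x right, y down, z forward; pixel columns grow to the right and rows downward; lengths in m; the calibration is good to about 2 mm. A picture is of the moment at which its call begins: read the wrist's pose just before it. camera_model takes no time and is no camera call.
A pose or a line that the arm cannot do raises r.PlanningError and nothing moves.
- r.finish_job(): hands the job in, once; it reports no verdict.
The state is a dict: "time_s": time; "joint_positions": joint angles; "dq": joint speeds; "tau": joint torques, N m; "eef_pos": TCP position; "eef_rot": TCP orientation; "contact_force": force on the tool from outside, world axes, zero at the start; "torque": the same for the moment, N m; "grip_width": finger opening in m.
Only numpy, scipy, OpenCV 4.12 (cv2) and the standard library are available. Lean on these libraries where they do the work, as an engineer would, in place of code of your own. Each camera call takes 0.05 s, during which the arm holds its last target.

## Working session

There is one attempt and no reset: what is moved stays moved. The work goes in short steps, each a Python script; the robot and the scene stay as the last script left them, time stands still between calls to the robot, and variables do not carry over. Pictures are saved under pics/ and viewed, and the job is handed in when it is done.

```bash
mkdir -p pics; ls
python3 - <<'E'
from workcell import r, command_gripper, optics
import cv2, numpy as np
s=r.read_state()
print({k:np.round(v,3) for k,v in s.items()}, r.tip_extent)
for n in ["scene","side"]:
    p,d=optics.get_image(n); cv2.imwrite(f"pics/{n}0.png",p[:,:,::-1]); np.save(f"pics/{n}0.npy",d); np.save(f"pics/{n}0rgb.npy",p)
    m=optics.camera_model(n); print(n,m)
print(optics.camera_model("wrist"))
E
```

```text
pics
{'time_s': np.float64(0.0), 'joint_positions': array([ 1.043,  0.343,  1.525,  0.   ,  1.275, -0.146]), 'dq': array([ 0.001, -0.001,  0.001, -0.   ,  0.001,  0.   ]), 'tau': array([-1.0000e-03, -4.3368e+01, -2.4601e+01, -0.0000e+00,  8.0000e-03,
       -0.0000e+00]), 'eef_pos': array([0.195, 0.487, 0.256]), 'eef_rot': array([ 0.19 ,  0.982, -0.001, -0.   ]), 'contact_force': array([-0.313,  0.425,  0.123]), 'torque': array([ 0.031,  0.048, -0.004]), 'grip_width': np.float64(0.085)} 0.025
scene {'K': array([[399.57833581,   0.        , 273.13917965],
       [  0.        , 399.57833581, 210.77730248],
       [  0.        ,   0.        ,   1.        ]]), 'R': array([[ 0.79810391, -0.60234479,  0.0145225 ],
       [-0.41917337, -0.57239391, -0.7047403 ],
       [ 0.43280924,  0.55636854, -0.70931671]]), 't': array([-0.39725055,  0.29806509,  0.71844365])}
side {'K': array([[445.18979449,   0.        , 280.73822019],
       [  0.        , 445.18979449, 209.87582817],
       [  0.        ,   0.        ,   1.        ]]), 'R': array([[ 0.99946201, -0.02782899, -0.01735637],
       [-0.03152968, -0.66952506, -0.74211999],
       [ 0.00903193,  0.74226797, -0.6700423 ]]), 't': array([-0.50301642,  0.08482354,  1.17993825])}
{'K': array([[302.15229772,   0.        , 279.00179438],
       [  0.        , 302.15229772, 211.87955118],
       [  0.        ,   0.        ,   1.        ]]), 'tool_from_camera': array([[-4.82232249e-04, -9.55420175e-01, -2.95249142e-01,
         7.49776568e-02],
       [ 9.99999652e-01, -2.59779983e-04, -7.92662911e-04,
         8.03175551e-05],
       [ 6.80626320e-04, -2.95249422e-01,  9.55419968e-01,
        -1.15976585e-01],
       [ 0.00000000e+00,  0.00000000e+00,  0.00000000e+00,
         1.00000000e+00]])}
```

View pics/scene0.png

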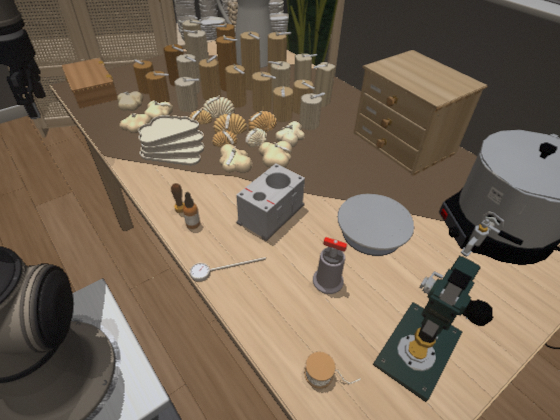

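View pics/side0.png

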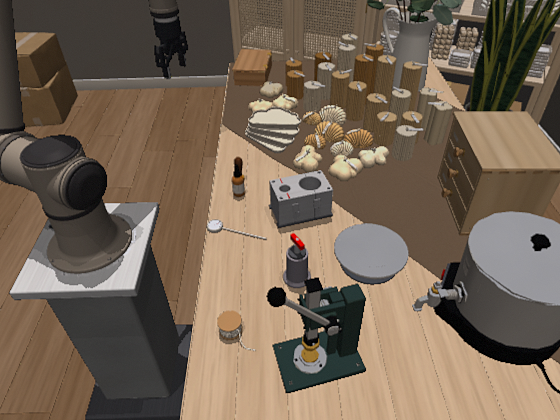

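The scene view shows the red bar at about (334,244), the mould at (270,200) and its narrow hole at about (256,195). The side view has the bar at (297,242), the well at (285,188) and the cavity at (311,182). I'll measure these next.

```bash
cat > h.py <<'E'
from workcell import r, command_gripper, optics
import cv2, numpy as np
from scipy.spatial.transform import Rotation as Rn
def deproj(n,u,v,d,m=None):
    m=m or optics.camera_model(n); K=m["K"]
    pc=np.array([(u-K[0,2])/K[0,0]*d,(v-K[1,2])/K[1,1]*d,d]).T
    return (pc-m["t"])@m["R"]
def wrist_pts(u,v,d,pos,q):
    m=optics.camera_model("wrist"); K=m["K"];T=m["tool_from_camera"]
    pc=np.array([(u-K[0,2])/K[0,0]*d,(v-K[1,2])/K[1,1]*d,d]).T
    return (pc@T[:3,:3].T+T[:3,3])@Rn.from_quat(q).as_matrix().T+pos
def down(yaw):  # tool y axis (jaws) at world angle yaw; z down
    y=np.array([np.cos(yaw),np.sin(yaw),0]);z=np.array([0,0,-1.]);x=np.cross(y,z)
    return Rn.from_matrix(np.array([x,y,z]).T).as_quat()
E
python3 - <<'E'
from h import *
for n in ["scene","side"]:
    p=np.load(f"pics/{n}0rgb.npy").astype(int);d=np.load(f"pics/{n}0.npy")
    red=(p[:,:,0]>150)&(p[:,:,1]<70)&(p[:,:,2]<70)
    v,u=np.nonzero(red&(d>0)); P=deproj(n,u,v,d[v,u])
    k=(P[:,2]>.05)&(P[:,2]<.2); P=P[k];u=u[k];v=v[k]
    near=P[:,2]>.11
    top=P[near]; print(n,len(P),len(top),"z",np.percentile(top[:,2],[0,10,50,90,100]) if len(top) else 0)
    t2=top[top[:,2]>np.percentile(top[:,2],95)-.004]
    c=t2[:,:2].mean(0);w,V=np.linalg.eigh(np.cov((t2[:,:2]-c).T));print("bar top centre",c,len(t2),"ang",np.arctan2(V[1,1],V[0,1]),np.ptp((t2[:,:2]-c)@V,axis=0))
    m=~near; print("marks",[(a,b,np.round(q,4)) for a,b,q in zip(u[m],v[m],P[m])][:20])
    # mould top plane
    H,W=d.shape;uu,vv=np.meshgrid(np.arange(W),np.arange(H));A=deproj(n,uu.ravel(),vv.ravel(),d.ravel()).reshape(H,W,3)
    win=(np.hypot(uu-(270 if n=="scene" else 300),vv-(190 if n=="scene" else 185))<50)&(abs(A[:,:,2]-.095)<.006)
    q=A[win]; print("top",len(q),np.median(q[:,2]));rect=cv2.minAreaRect((q[:,:2]*1000).astype(np.float32));print(rect)
    x0,y0=(220,150) if n=="scene" else (255,155)
    cv2.imwrite(f"pics/{n}0z.png",cv2.resize(p[y0:y0+90,x0:x0+100].astype(np.uint8)[:,:,::-1],None,fx=6,fy=6,interpolation=cv2.INTER_CUBIC))
E
```

```text
scene 75 75 z [0.12916924 0.13073073 0.13271914 0.13412154 0.13590802]
bar top centre [ 0.53801018 -0.14323731] 69 ang 2.08281375061558 [0.01015825 0.04219973]
marks []
top 1377 0.09497956503264612
((563.1593017578125, 95.91159057617188), (153.06109619140625, 92.14627075195312), 15.081430435180664)
side 59 56 z [0.12980241 0.13084538 0.13271562 0.13486566 0.13652045]
bar top centre [ 0.53709651 -0.14406137] 47 ang 2.0948746462364194 [0.00983651 0.04205306]
marks [(np.int64(281), np.int64(181), array([0.5088, 0.1157, 0.0939])), (np.int64(288), np.int64(195), array([0.5253, 0.0514, 0.0978])), (np.int64(289), np.int64(197), array([0.5277, 0.0462, 0.0952]))]
top 1047 0.09537566990232467
((559.9183959960938, 96.25617980957031), (152.3921356201172, 98.59996032714844), 13.72309684753418)
```

View pics/scene0z.png

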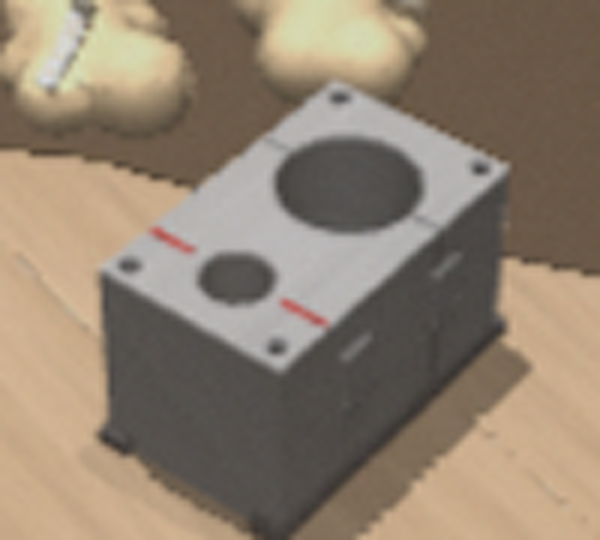

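View pics/side0z.png

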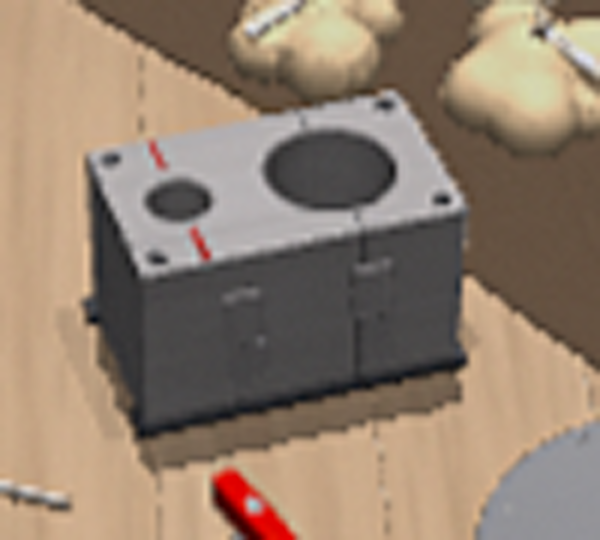

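The two cameras agree. The bar is at about (0.5375, -0.1435) with its top at z≈0.135 and an angle of about 2.09 rad. The mould's long axis lies about 15° from world x, so the well should be near (0.517, 0.083). I'll refine with the wrist camera on the way over and check the last joint's range.

Run:
```python
from h import *
marks=np.deg2rad(104.6)
for k in (0,1):
    off=-np.pi/2+k*np.pi
    for nm,p,yaws in [("bar",[.5375,-.1435,.135],[2.09]),("barhi",[.5375,-.1435,.24],[2.09]),("well",[.517,.083,.20],[marks-.6,marks,marks+1.05]),("well",[.517,.083,.14],[marks-.6,marks,marks+1.05]),("look",[.517,.083,.26],[marks])]:
        for y in yaws:
            q=r.solve_ik(p,down(y+off)); print(k,nm,round(y,2),None if q is None else np.round(q,2))
```

```text
0 bar 2.09 [-0.4   0.52  1.6  -0.    1.02 -0.92]
0 barhi 2.09 [-0.4   0.41  1.46 -0.    1.27 -0.92]
0 well 1.23 [ 0.01  0.39  1.61 -0.    1.14  0.36]
0 well 1.83 [ 0.01  0.39  1.61 -0.    1.14 -0.24]
0 well 2.88 [ 0.01  0.39  1.61 -0.    1.14 -1.29]
0 well 1.23 [ 0.01  0.46  1.69 -0.    0.99  0.36]
0 well 1.83 [ 0.01  0.46  1.69 -0.    0.99 -0.24]
0 well 2.88 [ 0.01  0.46  1.69 -0.    0.99 -1.29]
0 look 1.83 [ 0.01  0.34  1.52 -0.    1.28 -0.24]
1 bar 2.09 [-0.4   0.52  1.6  -0.    1.02  2.22]
1 barhi 2.09 [-0.4   0.41  1.46 -0.    1.27  2.22]
1 well 1.23 [ 0.01  0.39  1.61 -0.    1.14 -2.78]
1 well 1.83 [ 0.01  0.39  1.61 -0.    1.14  2.9 ]
1 well 2.88 [ 0.01  0.39  1.61 -0.    1.14  1.85]
1 well 1.23 [ 0.01  0.46  1.69 -0.    0.99 -2.78]
1 well 1.83 [ 0.01  0.46  1.69 -0.    0.99  2.9 ]
1 well 2.88 [ 0.01  0.46  1.69 -0.    0.99  1.85]
1 look 1.83 [ 0.01  0.34  1.52 -0.    1.28  2.9 ]
```

```bash
cat >> h.py <<'E'
def look(name):
    s=r.read_state(); p,d=optics.get_image("wrist")
    cv2.imwrite(f"pics/{name}.png",p[:,:,::-1]); np.savez(f"pics/{name}.npz",p=p,d=d,pos=s["eef_pos"],q=s["eef_rot"])
    return p,d,s["eef_pos"],s["eef_rot"]
E
python3 - <<'E'
from h import *
marks=np.deg2rad(104.6)
r.reach([.517,.083,.26],down(marks-np.pi/2)); r.hold(.2); look("w_well")
r.reach([.5375,-.1435,.26],down(2.09-np.pi/2)); r.hold(.2); look("w_bar")
s=r.read_state(); print(s["time_s"],s["eef_pos"],s["contact_force"],s["torque"])
E
```

```text
3.3833 [ 0.5377121  -0.14224782  0.26016375] [-0.58536054 -0.14821636  0.22667315] [ 0.03236844 -0.0176062   0.01418298]
```

View pics/w_well.png

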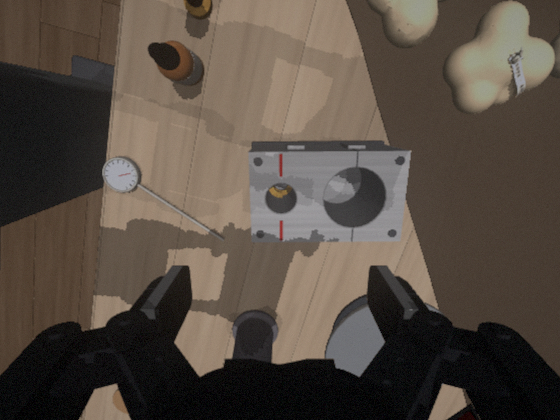

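View pics/w_bar.png

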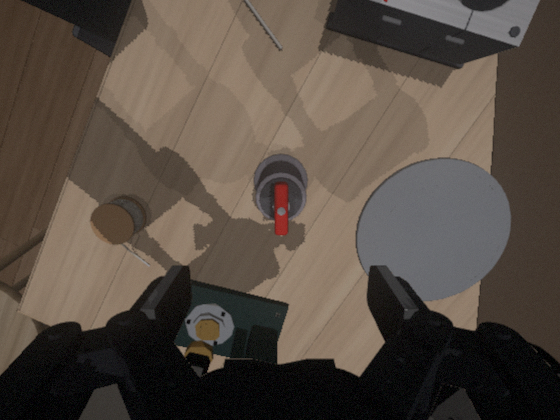

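The wrist view over the mould shows the well at (281,198), the marks at (281,165) and (281,231), and the cavity at (354,196). In the second view the bar is centred at (281,209). I'll turn these into positions by intersecting the pixel rays with the known heights.

```bash
cat >> h.py <<'E'
def rayz(u,v,z,pos,q):
    u=np.atleast_1d(u).astype(float);v=np.atleast_1d(v).astype(float)
    a=wrist_pts(u,v,np.full(len(u),.1),pos,q);b=wrist_pts(u,v,np.full(len(u),.3),pos,q)
    t=(z-a[:,2])/(b[:,2]-a[:,2]); return a+(b-a)*t[:,None]
E
python3 - <<'E'
from h import *
z=np.load("pics/w_well.npz");p=z["p"].astype(int);d=z["d"];pos,q=z["pos"],z["q"]
v,u=np.nonzero((p[:,:,0]>130)&(p[:,:,1]<90)&(p[:,:,2]<90)); k=(abs(u-281)<12)&(abs(v-198)<55);u,v=u[k],v[k]
M=rayz(u,v,.095,pos,q); a=M[v<198];b=M[v>198]
print(len(a),len(b),a.mean(0),b.mean(0),"mid",(a.mean(0)+b.mean(0))/2, "ang",np.arctan2(*(a.mean(0)-b.mean(0))[1::-1]))
# depth-based mould top
H,W=d.shape;uu,vv=np.meshgrid(np.arange(W),np.arange(H));A=wrist_pts(uu.ravel(),vv.ravel(),d.ravel(),pos,q).reshape(H,W,3)
win=(abs(uu-330)<95)&(abs(vv-196)<60)&(abs(A[:,:,2]-.095)<.008)&(d>0)
print("top z",np.median(A[win][:,2]),win.sum())
# from grayscale: mould top region brightness, holes by contours
g=p.mean(2).astype(np.uint8)
top=((d>0)&(A[:,:,2]>.088)&(abs(uu-330)<95)&(abs(vv-196)<60)).astype(np.uint8)
cs,hi=cv2.findContours(top,cv2.RETR_CCOMP,cv2.CHAIN_APPROX_NONE)
for c,h in zip(cs,hi[0]):
    if cv2.contourArea(c)<200: continue
    if h[3]<0:
        P=rayz(c[:,0,0],c[:,0,1],.095,pos,q);print("outer",cv2.minAreaRect((P[:,:2]*1000).astype(np.float32)))
    else:
        P=rayz(c[:,0,0],c[:,0,1],.095,pos,q);print("hole",cv2.fitEllipse((P[:,:2]*1000).astype(np.float32)))
z=np.load("pics/w_bar.npz");p=z["p"].astype(int);d=z["d"];pos,q=z["pos"],z["q"]
v,u=np.nonzero((p[:,:,0]>120)&(p[:,:,1]<70)&(p[:,:,2]<70)); k=(abs(u-281)<20)&(abs(v-209)<45);u,v=u[k],v[k]
D=wrist_pts(u,v,d[v,u],pos,q); print("bar depth z",np.percentile(D[:,2],[5,50,95]),D.mean(0))
m=np.zeros(d.shape,np.uint8);m[v,u]=1;m=cv2.morphologyEx(m,cv2.MORPH_CLOSE,np.ones((5,5)))
v,u=np.nonzero(m)
for zz in(.133,):
    P=rayz(u,v,zz,pos,q);print(cv2.minAreaRect((P[:,:2]*1000).astype(np.float32)));c=P[:,:2].mean(0);w,V=np.linalg.eigh(np.cov((P[:,:2]-c).T));print(c,np.arctan2(V[1,1],V[0,1]),np.sqrt(w*12))
E
```

```text
34 38 [0.50900368 0.11757526 0.095     ] [0.52603798 0.05557945 0.095     ] mid [0.51752083 0.08657736 0.095     ] ang 1.8389443901536842
top z 0.09324244853994917 10749
outer ((561.56298828125, 97.99406433105469), (149.02880859375, 90.11524200439453), 15.072731971740723)
hole ((518.2007446289062, 87.10015869140625), (29.224672317504883, 30.002002716064453), 106.63407135009766)
hole ((585.3956298828125, 105.1581039428711), (58.04159927368164, 59.13360595703125), 148.24639892578125)
bar depth z [0.12990688 0.13105999 0.13228067] [ 0.53885521 -0.13999344  0.13320877]
((538.3622436523438, -140.0771484375), (9.846160888671875, 43.152530670166016), 31.466106414794922)
[ 0.53877261 -0.13988961] 2.091215383052166 [0.00924851 0.04577703]
```

The wrist camera and the fixed cameras differ by 2–3.5 mm, so I'll look at the bar again with the wrist turned half round. The calibration offset reverses sign, which lets me separate it out.

Run:
```python
from h import *
q=r.read_state()["joint_positions"].copy(); q[5]+=np.pi
r.movej(q); r.hold(.3); look("w_bar2")
def bar(n):
    z=np.load(f"pics/{n}.npz");p=z["p"].astype(int);d=z["d"];pos,q=z["pos"],z["q"]
    R=(p[:,:,0]>120)&(p[:,:,1]<70)&(p[:,:,2]<70)
    v,u=np.nonzero(R);k=(abs(u-281)<30)&(abs(v-209)<50);u,v=u[k],v[k]
    m=np.zeros(d.shape,np.uint8);m[v,u]=1;m=cv2.morphologyEx(m,cv2.MORPH_CLOSE,np.ones((5,5)))
    v,u=np.nonzero(m);P=rayz(u,v,.133,pos,q);c=P[:,:2].mean(0);w,V=np.linalg.eigh(np.cov((P[:,:2]-c).T))
    print(n,len(u),u.mean(),v.mean(),c,np.arctan2(V[1,1],V[0,1]),np.sqrt(w*12),pos); return c,Rn.from_quat(q).as_matrix()[:2,:2]
c1,R1=bar("w_bar");c2,R2=bar("w_bar2")
# c = true + R e
A=np.block([[np.eye(2),R1],[np.eye(2),R2]]);x=np.linalg.lstsq(A,np.r_[c1,c2],rcond=None)[0];print("true",x[:2],"e tool",x[2:])
z=np.load("pics/w_well.npz");Rw=Rn.from_quat(z["q"]).as_matrix()[:2,:2];print("well corr",np.array([.5181,.0866])-Rw@x[2:])
print(r.read_state()["time_s"])
```

```text
w_bar 474 281.19198312236284 209.96835443037975 [ 0.53810465 -0.1394145 ] 2.091217021115793 [0.00924513 0.04574314] [ 0.53769949 -0.1420548   0.26016614]
w_bar2 531 276.984934086629 210.19020715630884 [ 0.54035205 -0.14293628] 2.089902706280761 [0.01025827 0.04537506] [ 0.53772508 -0.14224169  0.26014796]
true [ 0.5392284  -0.14117536] e tool [ 2.08657865e-03 -9.80687830e-05]
well corr [0.51872369 0.0846064 ]
6.3833
```

View pics/w_bar2.png

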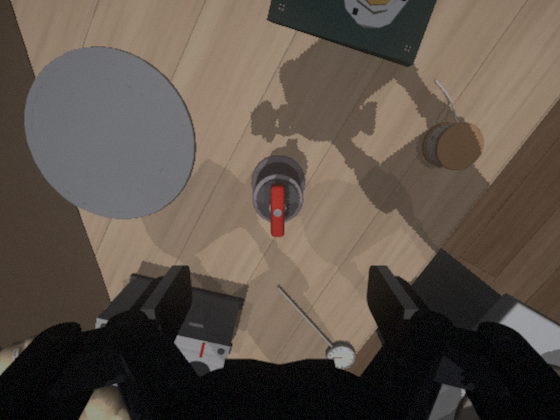

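Run:
```python
from h import *
m=optics.camera_model("wrist");print(m)
for n in("w_bar","w_bar2"):
    z=np.load(f"pics/{n}.npz");p=z["p"].astype(int);pos,q=z["pos"],z["q"]
    R=(p[:,:,0]>120)&(p[:,:,1]<70)&(p[:,:,2]<70)
    v,u=np.nonzero(R);k=(abs(u-279)<20)&(abs(v-209)<45);u,v=u[k],v[k]
    print(n,len(u),u.min(),u.max(),v.min(),v.max(),rayz([(u.min()+u.max())/2],[(v.min()+v.max())/2],.133,pos,q),rayz([u.mean()],[v.mean()],.133,pos,q),Rn.from_quat(q).as_matrix()[:2].ravel().round(4))
```

```text
{'K': array([[302.15229772,   0.        , 279.00179438],
       [  0.        , 302.15229772, 211.87955118],
       [  0.        ,   0.        ,   1.        ]]), 'tool_from_camera': array([[-4.81613201e-04, -9.55673850e-01, -2.94427005e-01,
         7.55145297e-02],
       [ 9.99999811e-01, -5.72690232e-04,  2.23118015e-04,
        -2.63955171e-04],
       [-3.81843522e-04, -2.94426842e-01,  9.55673945e-01,
        -1.15976329e-01],
       [ 0.00000000e+00,  0.00000000e+00,  0.00000000e+00,
         1.00000000e+00]])}
w_bar 457 275 287 185 234 [[ 0.5376593  -0.13896375  0.133     ]] [[ 0.53815188 -0.13942835  0.133     ]] [-4.978e-01  8.673e-01  2.000e-04  8.673e-01  4.978e-01  2.000e-04]
w_bar2 521 271 283 187 236 [[ 0.53986857 -0.14211434  0.133     ]] [[ 0.5405035  -0.14318465  0.133     ]] [ 4.977e-01 -8.673e-01  2.000e-04 -8.673e-01 -4.977e-01  1.000e-04]
```

Run:
```python
from h import *
import h
z=np.load("pics/w_well.npz");p=z["p"].astype(int);d=z["d"];pos,q=z["pos"],z["q"]
H,W=d.shape;uu,vv=np.meshgrid(np.arange(W),np.arange(H));A=wrist_pts(uu.ravel(),vv.ravel(),d.ravel(),pos,q).reshape(H,W,3)
v,u=np.nonzero((p[:,:,0]>130)&(p[:,:,1]<90)&(p[:,:,2]<90)); k=(abs(u-281)<12)&(abs(v-198)<55);u,v=u[k],v[k]
M=rayz(u,v,.095,pos,q); a=M[v<198];b=M[v>198]; print("marks",(a.mean(0)+b.mean(0))/2,np.arctan2(*(a.mean(0)-b.mean(0))[1::-1]))
top=((d>0)&(A[:,:,2]>.088)&(abs(uu-330)<95)&(abs(vv-196)<60)).astype(np.uint8)
cs,hi=cv2.findContours(top,cv2.RETR_CCOMP,cv2.CHAIN_APPROX_NONE)
for c,h_ in zip(cs,hi[0]):
    if cv2.contourArea(c)<200: continue
    P=(rayz(c[:,0,0],c[:,0,1],.095,pos,q)[:,:2]*1000).astype(np.float32)
    print(("outer",cv2.minAreaRect(P)) if h_[3]<0 else ("hole",cv2.fitEllipse(P)))
Rw=Rn.from_quat(q).as_matrix()[:2,:2];print("corr",-Rw@[.0021,-.0001])
```

```text
marks [0.51701705 0.08726256 0.095     ] 1.8389428339431078
('outer', ((561.057861328125, 98.67520904541016), (149.03765869140625, 90.06105041503906), 15.042603492736816))
('hole', ((517.6984252929688, 87.78156280517578), (29.20659065246582, 29.99270248413086), 106.40287780761719))
('hole', ((584.91259765625, 105.77853393554688), (58.1204719543457, 59.14408493041992), 152.5532684326172))
corr [ 0.00062896 -0.00200609]
```

Results so far:
- **Bar:** (0.539, -0.141), with its angle at 2.09 rad.
- **Well:** about (0.518, 0.085). The wrist value after correction and the fixed cameras' mean agree within 1 mm.
- **Marks:** at 1.835 rad.

Next I'll grasp the bar and lift it.

```bash
cat >> h.py <<'E'
def st(tag=""):
    s=r.read_state(); Rm=Rn.from_quat(s["eef_rot"]).as_matrix(); yaw=np.arctan2(Rm[1,1],Rm[0,1])
    print(tag,"t%.2f"%s["time_s"],"pos",np.round(s["eef_pos"]*1000,2),"yaw%.4f"%yaw,"F",np.round(s["contact_force"],2),"T",np.round(s["torque"],3),"g%.4f"%s["grip_width"]); return s
E
python3 - <<'E'
from h import *
o=down(2.09-np.pi/2); t=np.array([.539,-.141,.19])
command_gripper(.05); 
r.reach(t,o); r.hold(.2); s=st("above"); e=t[:2]-s["eef_pos"][:2]
if np.linalg.norm(e)>.004: raise SystemExit
t[:2]+=e; t[2]=.131
print(r.move_straight(t,o,speed=.08,max_force=8)); st("at")
command_gripper(0,60); st("grip")
t2=t.copy();t2[2]=.18;print(r.move_straight(t2,o,speed=.1,max_force=15)); st("lift1")
t2[2]=.24;print(r.move_straight(t2,o,speed=.15,max_force=15)); r.hold(.2);st("lift2")
for n in("scene","side"):
    p,_=optics.get_image(n);cv2.imwrite(f"pics/{n}1.png",cv2.resize(p[130:310,180:420,::-1],None,fx=3,fy=3))
E
```

```text
above t9.68 pos [ 539.03 -141.01  190.06] yaw0.5191 F [-0.25  0.84 -0.68] T [-0.042  0.003 -0.005] g0.0499
False
at t10.57 pos [ 539.29 -141.1   131.4 ] yaw0.5192 F [ 0.21 -0.25  0.27] T [-0.037  0.026  0.016] g0.0499
grip t11.00 pos [ 539.18 -141.1   131.69] yaw0.5193 F [-1.72  0.22  6.33] T [ 0.08   0.294 -0.022] g0.0130
False
lift1 t11.64 pos [ 538.6  -140.83  179.4 ] yaw0.5192 F [-0.14 -0.02 -1.84] T [0.009 0.025 0.014] g0.0132
False
lift2 t12.39 pos [ 538.44 -140.79  238.6 ] yaw0.5192 F [-1.3  -0.24 -0.8 ] T [-0.019 -0.021  0.007] g0.0126
```

View pics/scene1.png

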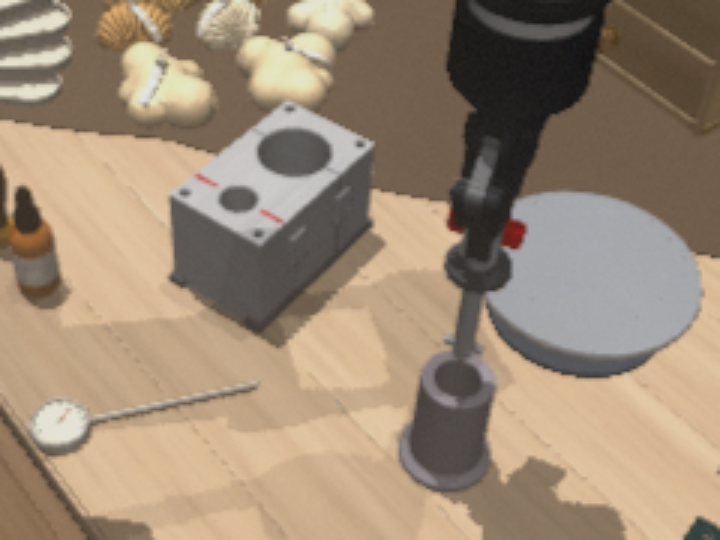

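View pics/side1.png

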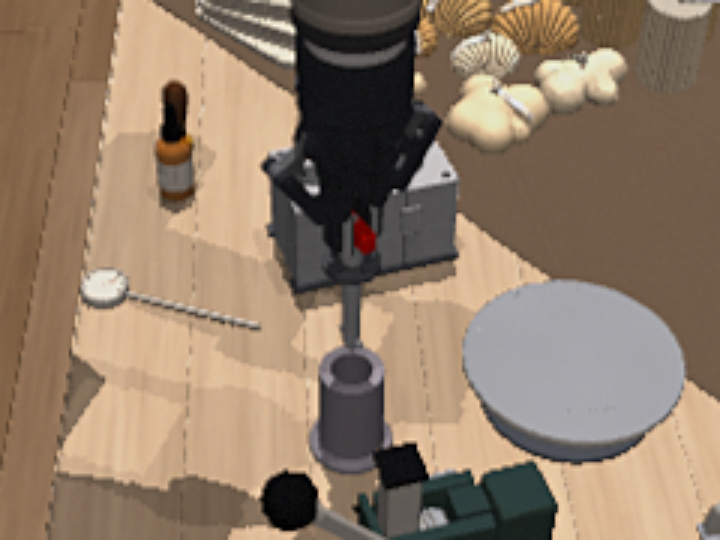

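The screw is lifted and clear. I'll check that it hangs upright by projecting an ideal vertical screw onto both views.

Run:
```python
from h import *
c=np.array([.53844,-.14079,.2326])
out=[]
for n in("scene","side"):
    m=optics.camera_model(n)
    im=cv2.imread(f"pics/{n}1.png")
    def pr(X):
        x=m["K"]@(m["R"]@X+m["t"]);return ((x[:2]/x[2]-[180,130])*3+1)
    a=pr(c-[0,0,.037]);b=pr(c-[0,0,.121]);print(n,a,b)
    cv2.line(im,tuple(a.astype(int)),tuple(b.astype(int)),(0,255,0),1)
    x,y=a.astype(int);out.append(cv2.resize(im[y-40:y+130,x-80:x+80],None,fx=2.5,fy=2.5))
cv2.imwrite("pics/ov1.png",np.hstack(out))
```

```text
scene [476.4905057  267.98771091] [459.93514999 355.51208591]
side [353.38383292 264.4766546 ] [352.51211981 345.94141953]
```

View pics/ov1.png

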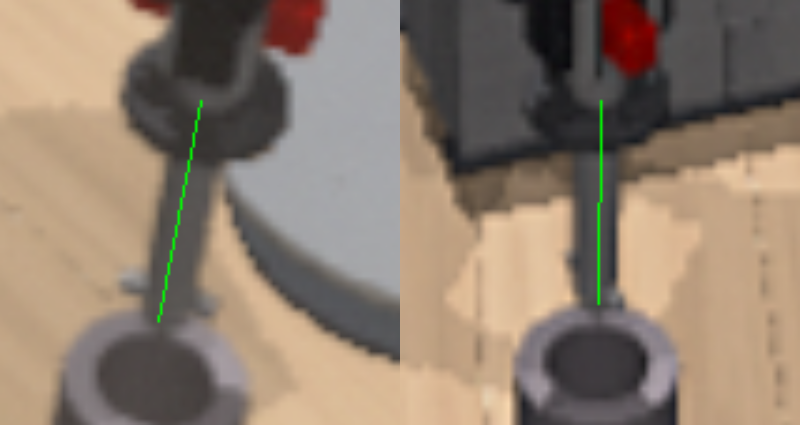

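The screw hangs upright and sits within about 1 px of the ideal line. I'll carry it over the well with the bar aligned to the red marks and correct the remaining lateral error before lowering.

Run:
```python
from h import *
o=down(1.835-np.pi/2); t=np.array([.5182,.085,.248])
r.reach(t,o); r.hold(.15); s=st("above"); e=t-s["eef_pos"]; e[2]=0
r.move_straight(t+e,o,speed=.03); r.hold(.1); st("corr")
for n in("scene","side"):
    p,_=optics.get_image(n);cv2.imwrite(f"pics/{n}2.png",cv2.resize(p[90:260,190:370,::-1],None,fx=3,fy=3))
a,b=cv2.imread("pics/scene2.png"),cv2.imread("pics/side2.png")
cv2.imwrite("pics/two2.png",np.hstack([a[:,:400],b[:,100:500]]))
```

```text
above t13.55 pos [518.59  83.64 247.83] yaw0.2625 F [-0.27 -0.05 -1.44] T [0.005 0.061 0.043] g0.0128
corr t13.90 pos [517.88  86.08 247.98] yaw0.2638 F [-0.29 -0.27 -1.41] T [0.023 0.084 0.039] g0.0128
```

View pics/two2.png

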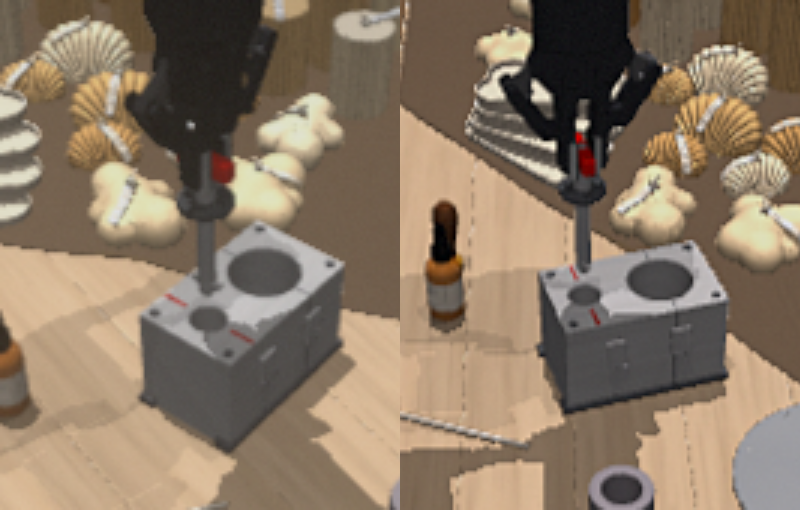

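Run:
```python
from h import *
o=down(1.835-np.pi/2); t=np.array([.5182,.085,.236])
st("pre")
r.move_straight(t,o,speed=.05); st("a"); r.hold(.2); s=st("b"); r.hold(.2); s=st("c")
```

```text
pre t14.00 pos [517.83  86.24 247.99] yaw0.2641 F [ 0.54  0.17 -1.29] T [ 0.067 -0.003 -0.026] g0.0126
a t14.39 pos [517.98  84.99 235.46] yaw0.2642 F [ 0.97  1.25 -1.61] T [ 0.012 -0.057 -0.009] g0.0126
b t14.59 pos [518.32  85.03 236.16] yaw0.2643 F [ 0.27 -0.04 -1.55] T [ 0.068 -0.007  0.04 ] g0.0132
c t14.79 pos [518.25  85.   236.15] yaw0.2642 F [ 0.15  0.27 -1.  ] T [-0.039 -0.047 -0.003] g0.0129
```

Run:
```python
from h import *
o=down(1.835-np.pi/2); t=np.array([.5182,.085,.205])
f=r.move_straight(t,o,speed=.05,max_force=5); s=st("in %s"%f)
if f: raise SystemExit
t[2]=.156; f=r.move_straight(t,o,speed=.05,max_force=5); s=st("deep %s"%f); r.hold(.1)
if f: raise SystemExit
t[2]=.140; f=r.move_straight(t,o,speed=.015,max_force=4); s=st("contact %s"%f); r.hold(.15); st("held")
```

```text
in False t15.56 pos [518.37  84.98 205.11] yaw0.2642 F [ 0.27 -0.86 -1.03] T [ 0.047 -0.009  0.   ] g0.0128
deep False t16.69 pos [518.43  85.01 156.33] yaw0.2642 F [-0.04  0.88 -1.82] T [-0.015  0.051  0.056] g0.0132
contact True t17.37 pos [518.38  84.99 149.68] yaw0.2642 F [0.3  0.25 3.98] T [0.049 0.039 0.004] g0.0130
held t17.52 pos [518.37  85.03 149.65] yaw0.2642 F [0.59 0.51 5.6 ] T [ 0.03   0.003 -0.014] g0.0129
```

Contact is at z = 149.7, where the thread face should be (149 predicted). Now I'll search anticlockwise while keeping a light push.

```bash
cat > search.py <<'E'
from h import *
y0=1.835-np.pi/2
t=np.array([.5182,.085,r.read_state()["eef_pos"][2]]); zc=t[2]; zcmd=zc-.0001; off=0.; 
import time
while off<1.08:
    off+=.10 if off<.14 else .04
    t[2]=zcmd
    t0=r.read_state()["time_s"]
    f=r.move_straight(t,down(y0+off),speed=.02); 
    s=r.read_state(); Fz=s["contact_force"][2]
    Rm=Rn.from_quat(s["eef_rot"]).as_matrix()
    print("off%.2f dt%.2f yaw%.3f z%.2f Fz%.1f Fxy%s Tz%.3f zcmd%.2f"%(off,s["time_s"]-t0,np.arctan2(Rm[1,1],Rm[0,1])-y0,s["eef_pos"][2]*1e3,Fz,np.round(s["contact_force"][:2],1),s["torque"][2],zcmd*1e3))
    if s["eef_pos"][2]<zc-.0008 or Fz<1.5:
        p=t.copy(); p[2]=zc-.003
        f=r.move_straight(p,down(y0+off),speed=.02,max_force=4); s=st("probe %s"%f)
        if s["eef_pos"][2]<zc-.002: print("DROP off",off); break
        zcmd=s["eef_pos"][2]-.0001
    else: zcmd+=float(np.clip((4.5-Fz)*-.00006,-.00015,.00015))
    if Fz>12: print("too hard"); break
E
python3 search.py; python3 -c "
from h import *
st()"
```

```text
off0.10 dt0.25 yaw0.097 z149.67 Fz3.0 Fxy[ 0.6 -0.1] Tz-0.020 zcmd149.55
off0.20 dt0.25 yaw0.196 z149.65 Fz4.0 Fxy[0.4 0.6] Tz0.050 zcmd149.46
off0.24 dt0.25 yaw0.237 z149.60 Fz4.8 Fxy[ 0.3 -0. ] Tz0.002 zcmd149.43
off0.28 dt0.25 yaw0.277 z149.57 Fz5.2 Fxy[-0.3  0.1] Tz-0.038 zcmd149.45
off0.32 dt0.25 yaw0.318 z149.53 Fz4.4 Fxy[ 0.4 -0.4] Tz0.026 zcmd149.49
off0.36 dt0.25 yaw0.358 z149.44 Fz4.4 Fxy[ 0.2 -0.1] Tz0.026 zcmd149.48
off0.40 dt0.25 yaw0.398 z149.36 Fz3.7 Fxy[0.1 0.7] Tz-0.034 zcmd149.48
off0.44 dt0.25 yaw0.438 z149.24 Fz2.9 Fxy[-0.5  0.6] Tz-0.008 zcmd149.43
off0.48 dt0.25 yaw0.478 z149.12 Fz1.7 Fxy[-0.  -0.1] Tz0.013 zcmd149.34
off0.52 dt0.25 yaw0.518 z149.01 Fz1.6 Fxy[-0.6 -0.1] Tz-0.028 zcmd149.19
off0.56 dt0.25 yaw0.558 z148.87 Fz0.0 Fxy[ 0.5 -0.4] Tz0.079 zcmd149.04
probe False t20.53 pos [518.18  85.02 146.51] yaw0.8236 F [-0.07  0.14  1.25] T [0.008 0.045 0.03 ] g0.0134
DROP off 0.5599999999999999
 t20.53 pos [518.18  85.02 146.51] yaw0.8236 F [-0.07  0.14  1.25] T [0.008 0.045 0.03 ] g0.0134
```

It dropped at about +0.56 rad, within the expected range. I'll follow it down the full 8–10 mm.

Run:
```python
from h import *
o=down(1.835-np.pi/2+.56); t=np.array([.5182,.085,.1435])
f=r.move_straight(t,o,speed=.02,max_force=7); s=st("d1 %s"%f)
if f: raise SystemExit
t[2]=.138; f=r.move_straight(t,o,speed=.012,max_force=4); s=st("d2 %s"%f); r.hold(.1); st("h")
```

```text
d1 False t20.84 pos [518.29  85.   143.54] yaw0.8240 F [0.33 0.65 3.09] T [-0.145  0.058  0.019] g0.0129
d2 True t21.23 pos [518.61  84.94 139.83] yaw0.8243 F [-1.29 -0.51  5.11] T [-0.03   0.105  0.018] g0.0126
h t21.33 pos [518.53  84.94 139.82] yaw0.8242 F [-0.63 -0.19  5.21] T [-0.041  0.088  0.021] g0.0131
```

The screw is in the gap at 9.8 mm below the face. Geometry puts the collar home 10.5–11 mm below face contact. I'll turn clockwise on a descending schedule and watch force and torque.

```bash
cat > turn.py <<'E'
from h import *
y0=1.835-np.pi/2+.56; zf=.14965
t=np.array([.5182,.085,.1396]); a=0.; corr=0.; hits=0
while a<1.42:
    da=.06 if a<1.1 else .03
    a+=da
    d=9.6 if a<.2 else min(9.6+1.2*(a-.2)/.7,10.8)
    t[2]=zf-d/1e3-.00015+corr
    r.move_straight(t,down(y0-a),speed=.02)
    s=r.read_state(); F=s["contact_force"];Tz=s["torque"][2]
    Rm=Rn.from_quat(s["eef_rot"]).as_matrix(); ya=y0-np.arctan2(Rm[1,1],Rm[0,1])
    print("a%.2f got%.3f lag%.3f z%.2f cmd%.2f d%.2f F%s Tz%.3f g%.4f"%(a,ya,a-ya,s["eef_pos"][2]*1e3,t[2]*1e3,(zf-s["eef_pos"][2])*1e3,np.round(F,1),Tz,s["grip_width"]))
    if F[2]<2: corr-=.00012
    if F[2]>8.5: corr+=.00012
    if F[2]>14 or F[2]<-6 or np.hypot(F[0],F[1])>12: print("force!"); break
    hits=hits+1 if abs(Tz)>.09 else 0
    if abs(Tz)>.16 or hits>=2: print("torque stop",a,Tz); break
st()
E
python3 turn.py
```

```text
a0.06 got0.060 lag-0.000 z140.03 cmd139.90 d9.62 F[-0.1  0.2  3.9] Tz-0.028 g0.0131
a0.12 got0.119 lag0.001 z139.96 cmd139.90 d9.69 F[-0.8 -0.2  5.8] Tz-0.017 g0.0129
a0.18 got0.179 lag0.001 z139.95 cmd139.90 d9.70 F[-0.7 -0.4  4.9] Tz0.006 g0.0131
a0.24 got0.239 lag0.001 z139.90 cmd139.83 d9.75 F[-0.2  0.6  4.8] Tz0.008 g0.0134
a0.30 got0.299 lag0.001 z139.84 cmd139.73 d9.81 F[-0.3 -0.7  5.4] Tz0.006 g0.0130
a0.36 got0.359 lag0.001 z139.77 cmd139.63 d9.88 F[-0.9  0.6  5.3] Tz0.048 g0.0129
a0.42 got0.419 lag0.001 z139.73 cmd139.52 d9.92 F[-0.6 -0.9  5.4] Tz-0.003 g0.0132
a0.48 got0.479 lag0.001 z139.73 cmd139.42 d9.92 F[-0.4 -0.1  7.1] Tz-0.015 g0.0129
a0.54 got0.539 lag0.001 z139.69 cmd139.32 d9.96 F[-1.2  0.4  7.6] Tz-0.021 g0.0129
a0.60 got0.599 lag0.001 z139.68 cmd139.21 d9.97 F[-1.6 -1.3  7.5] Tz0.014 g0.0130
a0.66 got0.659 lag0.001 z139.65 cmd139.11 d10.00 F[-1.   0.4  8.8] Tz-0.035 g0.0131
a0.72 got0.719 lag0.001 z139.53 cmd139.13 d10.12 F[-0.5  0.4  7.1] Tz0.018 g0.0130
a0.78 got0.779 lag0.001 z139.38 cmd139.03 d10.27 F[-0.5  0.5  6.4] Tz0.003 g0.0132
a0.84 got0.839 lag0.001 
[... 579 characters left out ...]
2 z138.97 cmd138.82 d10.68 F[ 0.6 -0.3  5.5] Tz0.000 g0.0132
a1.23 got1.228 lag0.002 z138.97 cmd138.82 d10.68 F[0.7 0.1 5.5] Tz0.017 g0.0130
a1.26 got1.258 lag0.002 z138.94 cmd138.82 d10.71 F[-0.7  1.3  5.7] Tz0.030 g0.0128
a1.29 got1.288 lag0.002 z138.92 cmd138.82 d10.73 F[-0.4  0.7  5.5] Tz0.003 g0.0129
a1.32 got1.318 lag0.002 z138.93 cmd138.82 d10.72 F[-1.1  0.   6.1] Tz0.087 g0.0131
a1.35 got1.348 lag0.002 z138.94 cmd138.82 d10.71 F[0.4 0.3 5.1] Tz0.134 g0.0131
a1.38 got1.378 lag0.002 z138.93 cmd138.82 d10.72 F[-0.9  0.8  5.4] Tz0.262 g0.0129
torque stop 1.3800000000000008 0.2617424912190809
 t28.08 pos [518.21  85.12 138.93] yaw-0.5538 F [-0.85  0.81  5.41] T [0.024 0.153 0.262] g0.0129
```

The stop was felt from about 1.31 rad of turn, and the last step briefly read 0.26 N m. I'll back that wind-up off straight away before releasing.

Run:
```python
from h import *
y0=1.835-np.pi/2+.56
t=np.array([.5182,.085,.13882])
r.move_straight(t,down(y0-1.32),speed=.02); r.hold(.1); st("back")
r.hold(.1); st()
command_gripper(.045); r.hold(.2); st("open")
t[2]=.20; f=r.move_straight(t,down(y0-1.32),speed=.1,max_force=8); st("up %s"%f)
t[2]=.262; r.move_straight(t,down(y0-1.32),speed=.15); r.hold(.3); look("w_fin"); st()
for n in("scene","side"):
    p,d=optics.get_image(n);cv2.imwrite(f"pics/{n}3.png",cv2.resize(p[90:260,190:390,::-1],None,fx=3.5,fy=3.5,interpolation=cv2.INTER_CUBIC))
z=np.load("pics/w_fin.npz");p=z["p"].astype(int);pos,q=z["pos"],z["q"]
v,u=np.nonzero((p[:,:,0]>120)&(p[:,:,1]<70)&(p[:,:,2]<70));D=wrist_pts(u,v,z["d"][v,u],pos,q);k=D[:,2]>.12;P=D[k]
c=P[:,:2].mean(0);w,V=np.linalg.eigh(np.cov((P[:,:2]-c).T));print("bar",P.mean(0),np.arctan2(V[1,1],V[0,1]),"z med",np.median(P[:,2]),k.sum(), "expected ang",y0-1.32+np.pi/2)
```

```text
back t28.43 pos [518.24  85.11 138.95] yaw-0.4940 F [-0.45 -0.33  6.03] T [0.054 0.07  0.058] g0.0132
 t28.53 pos [518.24  85.11 138.92] yaw-0.4939 F [-1.39  0.71  5.11] T [0.13  0.083 0.103] g0.0132
open t29.14 pos [518.16  84.98 138.75] yaw-0.4957 F [ 0.15  0.3  -0.14] T [ 0.05   0.003 -0.007] g0.0450
up False t29.90 pos [517.84  85.   199.54] yaw-0.4957 F [-0.26  0.05 -0.07] T [-0.028 -0.067  0.004] g0.0449
 t30.82 pos [518.02  85.   261.39] yaw-0.4958 F [-0.42  0.77  0.95] T [-0.015 -0.009  0.042] g0.0449
bar [0.5196468  0.08764577 0.1415254 ] 1.088897965448121 z med 0.13863795873053292 565 expected ang 1.075
```

View pics/scene3.png

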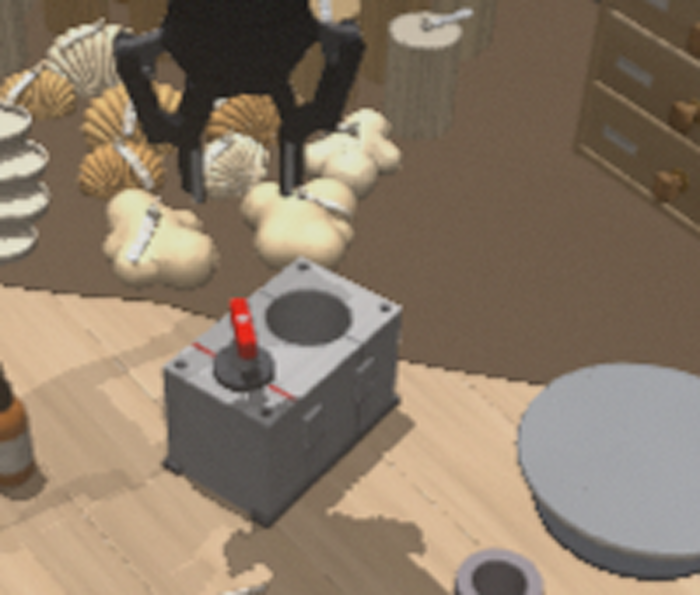

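View pics/side3.png

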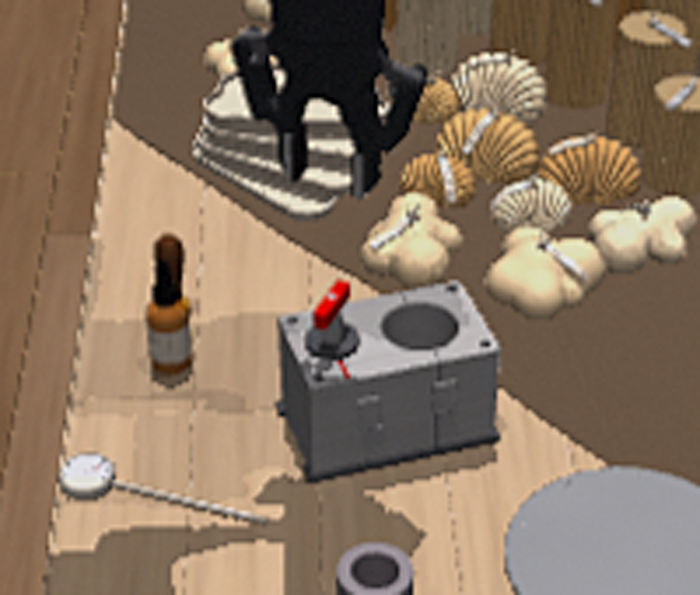

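View pics/w_fin.png

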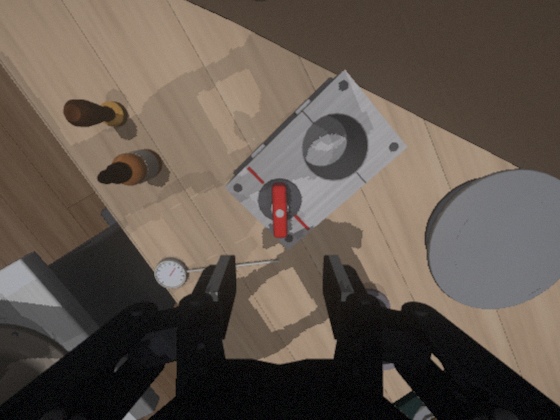

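The collar is seated on the mould at scene (243,368) and side (332,340), and the gripper is clear. One last check before handing in: the bar's height relative to the mould top in that same image.

```bash
python3 - <<'E'
from h import *
z=np.load("pics/w_fin.npz");p=z["p"].astype(int);d=z["d"];pos,q=z["pos"],z["q"]
H,W=d.shape;uu,vv=np.meshgrid(np.arange(W),np.arange(H));A=wrist_pts(uu.ravel(),vv.ravel(),d.ravel(),pos,q).reshape(H,W,3)
win=(abs(uu-315)<90)&(abs(vv-155)<80)
mt=A[win&(abs(A[:,:,2]-.094)<.005)&(d>0)][:,2]
bt=A[win|(abs(vv-210)<40)][:,:]
red=(p[:,:,0]>120)&(p[:,:,1]<70)&(p[:,:,2]<70)&(abs(uu-280)<12)&(abs(vv-210)<24)
print("mould top",np.median(mt),"bar top",np.median(A[red][:,2]),"diff mm (45.0-45.5 expected)",1e3*(np.median(A[red][:,2])-np.median(mt)))
n=(np.hypot(uu-280,vv-200)<26)&(abs(A[:,:,2]-.0995)<.004)&~red; print("collar top",np.median(A[n][:,2]),n.sum())
E
python3 - <<'E'
from h import *
r.hold(.3); st(); r.finish_job()
E
```

```text
mould top 0.0933101375908311 bar top 0.1386344875428301 diff mm (45.0-45.5 expected) 45.324349951999
collar top 0.09984266853895642 872
 t31.22 pos [518.22  84.98 262.03] yaw-0.4958 F [ 0.04 -0.59  0.11] T [ 0.013 -0.038  0.02 ] g0.0448
the job is handed in; nothing more can be done
```

The clamp screw is home in the well and the job is handed in, but my last turning step pressed harder against the stop than I intended. That step briefly read about 0.26 N m, against a limit of about 0.25 N m with some noise in the reading. I backed it off to about 0.06–0.10 N m before letting go. No thread damage showed, but I have no direct check of it.

- **Search:** I lowered the screw with its bar on the red marks and touched the thread face at the expected depth. Pressing at 5–7 N and turning anticlockwise, I confirmed the drop at 0.56 rad. It may have begun slightly earlier, because the push was already easing from about 0.40 rad. It went 9.8 mm down.
- **Turning home:** I turned it clockwise, following the ramps down, and felt the firm stop at about 1.31 rad. The push read at most 8.8 N.
- **Last checks:** After release, the bar's top measured 45.3 mm above the mould's top, where 45.0–45.5 mm means home. The bar's angle stayed within 0.015 rad of where I left it. The bottle and thermometer looked undisturbed in the last pictures. I did not measure them, the stamp or the spool against their starting places. The gripper was clear, with no contact force, and the clock stood at about 31 s.
- **Disagreement:** The wrist camera first differed from the fixed cameras by 2–3.5 mm. A second look with the wrist turned half round removed a 2.1 mm calibration offset.

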